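# Screw down the bath cell's cap and zero its gauge

## Robot

A 7-joint arm with a two-finger parallel gripper is mounted at the origin on the work surface. World frame = base frame: x ahead of the robot, y to its left, z up, the work surface at z = 0. Lengths are in mm, angles in rad, forces in N, time in s.
With the tool pointing down it reaches from about 425 to 875 mm from the base axis. Payload 4.7 kg.
Tool frame: the origin (TCP) lies midway between the tips of the shut fingers; the grasp point (between the pads) lies 19 mm behind it (env.grip_depth is the distance from the TCP to the grasp point, in mm); z points along the fingers, y is the line along which they close (so a half turn about z gives the same grasp; the last joint's range is limited). The gripper opens to 85 mm and grips with 20 to 120 N. Pads are 22 mm wide; open, the fingers measure 114 mm over their backs; the gripper's body (76 mm by 85 mm) begins 54 mm behind the grasp point. The pads swing forward as they close: fully open they stand 13 mm farther back than shut.
Start: joints at [1.141, 0.321, -0.07, 1.45, 0.023, 1.371, -0.057], TCP at [279.077, -587.061, 231.349] pointing down, gripper open.
Joint ranges: [-2.86, 2.86], [-0.3, 2.09], [-1.38, 1.24], [0.06, 2.45], [-1.56, 4.7], [0.09, 2.05], [-2.69, 2.69]. Speed limits (rad/s): [2.57, 2.57, 3.14, 3.14, 3.14, 3.14, 3.14].

## Interface

Orientations are given as a unit quaternion [w, x, y, z].
In Python, from station import env gives the robot as it stands.
- The arm moves only by the shell command python3 -m pendant 'ROWS' [OPENING] [FORCE]. ROWS is JSON, a list of rows, each a list of 2 entries, a list of its own where there are three numbers: the shift along the world's x, y, z in mm, then the turn about the world's z in degrees. A call has 1 to 20 rows; each row is the pose to reach, as a shift and turn from the pose commanded when the call began; what a row does not reach only later rows make up. A row lasts 1/8 s, in which the tool goes at most 62.5 mm and 10.7 degrees, less where a joint would pass 70% of its speed; a pose out of reach is approached as far as the arm can. A call with a gripper value outside its range is refused whole. OPENING is the closure, from 0 (fully open) to 1 (shut), set as the call begins (- or left out, the last holds). The fingers move at their own pace and stop on an object; FORCE is the grip in N (left out, the last holds). Time passes only in rows, so rows that repeat a pose let the fingers close. It gives the time, the measured TCP pose, the force, the opening and the grip force at its end, in the units of the state.
- env.observe(): the state, without advancing time (a new reading comes with each control period).
- env.grab_frame(name): name is "side" or "top" or "wrist"; returns a dict with "image" (400x640x3 uint8, red, green, blue), "range_z" (400x640 float32, mm along the optical axis (not along the pixel's ray), 0 where there is no reading), "intrinsics" (3x3 intrinsics, pixels), "xyz" and "rotation" of the camera in the world. Camera axes: x right, y down, z forward; pixel columns grow to the right and rows downward; lengths in mm; the calibration is good to about 2 mm. A picture is of the moment at which its call begins.
- env.close_job(): hands the job in; it is judged then, once.
Trained networks look in a picture, given as the dict that the camera call returned (one of the last four; its "shot" number tells which), for a name from the list of things; names that differ only in an ending like _2 or _b are one class to them, and where a whole thing is asked for, a point or a joint stands for the part that bears it (a point fixed in the world has none). Each returns a list of dicts, best first, with "p" (0 to 1); they miss things now and then, are a little off and sometimes report something else, mostly with a low value. They report only what shows in the picture. A call takes as long as a camera call. They do not tell look-alikes from the thing itself.
- env.boxes_of(picture, query): "box" ([centre column, centre row, width, height] in pixels, round what is visible of it).
The state is a dict: "time": time; "q": joint angles; "qvel": joint speeds; "joint_efforts": joint torques, N m; "position": TCP position; "tool_rot": TCP orientation; "wrist_force": force on the tool from outside, world axes, zero at the start; "wrist_torque": the same for the moment, N m; "gripper_width": finger opening in mm; "finger_force": force on a finger pad.
Only numpy, scipy, OpenCV 4.12 (cv2) and the standard library are available. Lean on these libraries where they do the work, as an engineer would, in place of code of your own. Each camera call takes 0.05 s, during which the arm holds its last target. There are 200 camera calls.

## Task

Close the sample cell in the bath's black lid: its red-barred cap only rests on the thread, so turn it backward (counter-clockwise seen from above) until you feel it drop a little into the thread start, then turn it forward (clockwise) until it is screwed fully home. Then turn the gauge's black bezel until its yellow zero peg lines up with the red pointer. Leave the bottles, vials and the other loose things where they stand, and let go of everything.

Things in the scene. Friction and masses are not known exactly. Their poses are not given: they have to be found in the camera images.
- bath: Round thermostat bath, fixed: clear jar and flat black lid of 280 mm diameter, lid top 110 mm above the table. Origin on the table under its centre; the cap's axis is the vertical line through it. Its own x axis points to the stirrer.
- stirrer (a point): Top centre of the fixed stirrer on the lid, 105 mm from the cap's axis: a blue and black motor of 52 mm diameter whose top is 255 mm above the table. It stands in the way of a gripper's body on that side of the cap.
- cap_bar (a point): Middle of the top edge of the cap's red bar, on the cap's axis; its x axis runs along the bar. The bar is 104 mm long, 10 mm wide and 20 mm tall, standing across the flat top of a steel cap of 66 mm diameter, and turns with it; either end may be pushed. The cap cannot be lifted off or tipped. About 5 N (weight and spring) press it down, turning it takes about 0.06 N m, and it stays where it is left. At the start the bar's top is 182 mm above the table.
- cap_height (a joint): Cap's height (m): 0 to -0.001 resting on the thread, about -0.007 once dropped into the one thread start (unseen, 0.2 to 2.4 rad backward of where the cap begins, a stop just past it); then it sinks 15 mm a turn as it is turned forward, to about -0.015 at the stop, fully home, some 3.5 rad on, when the skirt all but meets the lid. Turned forward before the drop it stays high and jams.
- gauge: The cell's dial gauge lying face up on a fixed grey block, 100 x 100 mm and 35 mm tall, under a dial case of 88 mm diameter. Origin on the table under the dial's centre, which is the bezel's axis.
- zero_peg (a point): Top of the yellow peg (10 mm diameter, 23 mm tall) on the black bezel ring, 38 mm from the dial's axis, 81 mm above the table; the ring's top is 58 mm above the table and its outer radius 44 mm. The peg is the zero mark. The bezel turns freely either way about the vertical without end stops, takes about 0.05 N m and stays where it is left.
- pointer_tip (a point): Tip of the gauge's fixed red pointer under the peg's level, 31 mm from the dial's axis and 57 mm above the table. It points outward from the dial's centre; the gauge reads zero when the peg lies in the same direction.
- amber_bottle: Loose amber bottle on the lid, 28 mm diameter, 75 mm tall. Origin: centre of its underside. Leave alone.
- clear_vial: Loose clear vial on the lid, 26 mm diameter, 60 mm tall. Origin: centre of its underside. Leave alone.
- green_vial: Loose green vial on the lid, 26 mm diameter, 65 mm tall. Origin: centre of its underside. Leave alone.
- sample_can: Loose metal sample can on the table near the gauge, 56 mm diameter, 70 mm tall. Origin: centre of its underside. Leave alone.
- reagent_jar: Loose white jar on the table near the gauge, 52 mm diameter, 70 mm tall. Origin: centre of its underside. Leave alone.
- stopper: Loose rubber stopper on the table, 34 mm diameter, 28 mm tall. Origin: centre of its underside. Leave alone.
- spanner: Loose ring spanner lying flat on the table, 160 mm long and 7 mm thick. Origin: centre of its underside. Leave alone.
Mind the look-alikes: they are no part of the job. Of the things that look like the gauge, the largest one is meant.

How it is judged:
By the outcome, as a careful person would: the job done as asked, in the order asked, and still so for the second after the job is handed in, with the robot touching nothing.
It also fails if it takes over 67 s, if anything falls off the work surface, if the arm or the gripper's body presses on something with over 40 N, if the wrist force passes 120 N, or if a joint passes its speed limit or range.

## Working session

There is one attempt and no reset: what is moved stays moved. The work goes in short steps, Python scripts to look and compute and a shell command to move; the robot and the scene stay as the last step left them, time stands still between calls to the robot, and variables do not carry over. Pictures are saved under pics/ and viewed, at most 10 in all, crops included, and the job is handed in when it is done.

```bash
mkdir -p pics; ls; cat > h.py <<'E'
from station import env
import numpy as np, cv2
def px2w(f,u,v,z=None):
    K=np.array(f["intrinsics"]);R=np.array(f["rotation"]);t=np.array(f["xyz"])
    if R.shape!=(3,3):
        from scipy.spatial.transform import Rotation as Ro
        R=Ro.from_quat(np.roll(R,-1)).as_matrix()
    d=R@np.linalg.solve(K,[u,v,1.])
    if z is None:
        return t+d*f["range_z"][int(v),int(u)]
    return t+d*(z-t[2])/d[2]
def save(f,name,crop=None,s=1):
    im=f["image"][:,:,::-1]
    if crop: im=im[crop[1]:crop[3],crop[0]:crop[2]]
    cv2.imwrite("pics/"+name,cv2.resize(np.ascontiguousarray(im),None,fx=s,fy=s,interpolation=cv2.INTER_CUBIC))
E
python3 - <<'E'
from h import *
s=env.observe();print(s["time"],s["position"],s["tool_rot"],s["wrist_force"])
for c in("top","side"):
    f=env.grab_frame(c);save(f,c+"1.png")
    print(c,f["xyz"],np.shape(f["rotation"]))
    for q in("bath","stirrer","cap_bar","gauge","zero_peg","pointer_tip","amber_bottle","clear_vial","green_vial","sample_can","reagent_jar"):
        for b in env.boxes_of(f,q)[:3]:
            x=b["box"];print(q,round(b["p"],2),np.round(x),np.round(px2w(f,min(x[0],639),min(x[1],399))))
E
```

```text
pics
0.0 [ 278.83150895 -586.55761249  230.21542439] [-9.27062415e-04  9.75475555e-01  2.20105697e-01 -2.51931424e-04] [-0.30847393 -0.27556808 -0.74546617]
top [ 422.26946273  -44.35786683 1275.01470754] (4,)
bath 0.76 [212. 200. 117. 130.] [597. 185. 158.]
bath 0.63 [296. 168.  12.   7.] [696.  -5.  25.]
stirrer 0.89 [213. 201. 122. 130.] [593. 182. 163.]
cap_bar 0.87 [209. 200.  35.  41.] [594. 190. 167.]
cap_bar 0.32 [296. 166.  13.  12.] [700.  -6.  29.]
gauge 0.84 [388. 211.  50.  57.] [ 573. -233.   57.]
gauge 0.76 [458. 220.  34.  44.] [ 549. -409.   45.]
gauge 0.57 [329. 230.  28.  38.] [532. -86.  38.]
zero_peg 0.86 [389. 214.  35.  32.] [ 567. -233.   61.]
zero_peg 0.58 [465. 219.  27.  28.] [ 552. -428.   45.]
zero_peg 0.53 [340. 236.   7.   7.] [ 516. -112.   45.]
pointer_tip 0.67 [292. 138.  31.  53.] [782.   6.   7.]
amber_bottle 0.67 [170. 209.  16.  15.] [576. 280. 164.]
clear_vial 0.58 [185. 245.  16.  14.] [496. 247. 153.]
green_vial 0.48 [249. 218.  11.  11.] [551.  98. 174.]
sample_can 0.91 [373. 174.  26.  28.] [ 668. -198.   68.]
reagent_jar 0.6 [394. 266.  22.
[... 301 characters left out ...]
3 [310. 321.  58.  45.] [596. 217. 159.]
gauge 0.86 [339. 156.  34.  24.] [ 554. -388.   40.]
gauge 0.72 [328. 196.  47.  37.] [ 581. -201.   52.]
gauge 0.63 [345. 242.  34.  31.] [534. -55.  40.]
zero_peg 0.83 [335. 189.  32.  23.] [ 564. -234.   50.]
zero_peg 0.78 [346. 239.  30.  25.] [532. -67.  39.]
zero_peg 0.52 [334. 153.   7.  13.] [ 571. -408.   39.]
amber_bottle 0.66 [313. 368.  15.  28.] [586. 300. 164.]
clear_vial 0.59 [368. 351.  16.  29.] [498. 263. 151.]
green_vial 0.78 [336. 272.  13.  26.] [554. 112. 153.]
sample_can 0.79 [295. 203.  21.  37.] [ 668. -173.   52.]
sample_can 0.45 [311. 326. 153. 148.] [593. 226. 158.]
reagent_jar 0.88 [380. 194.  18.  34.] [ 442. -219.   48.]
```

```bash
python3 - <<'E'
import cv2,numpy as np
a=cv2.imread("pics/top1.png")[120:300,130:490]
cv2.imwrite("pics/top1c.png",cv2.resize(a,None,fx=2.2,fy=2.2,interpolation=cv2.INTER_CUBIC))
b=cv2.imread("pics/side1.png")[140:400,220:440]
cv2.imwrite("pics/side1c.png",cv2.resize(b,None,fx=2.3,fy=2.3,interpolation=cv2.INTER_CUBIC))
E
```

```text
(no output)
```

View pics/top1c.png

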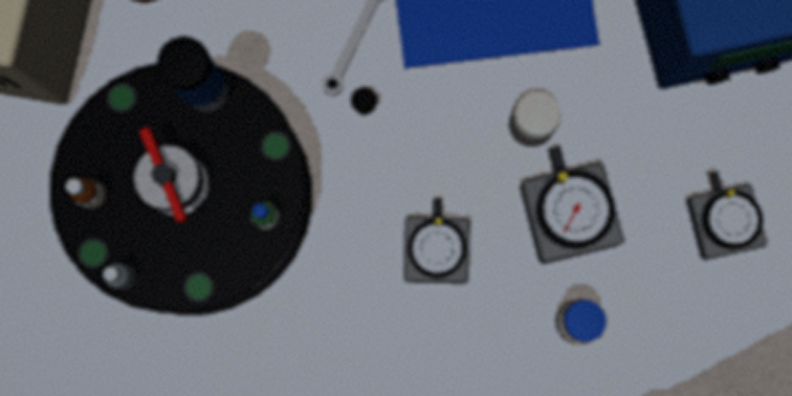

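View pics/side1c.png

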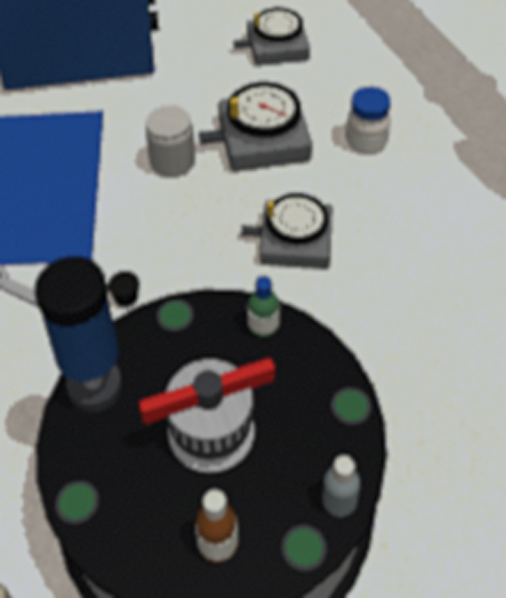

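Top crop: bar runs (145,130) to (181,218) with a hub at (163,174), and the stirrer is at (185,60). The large gauge is centred at (576,209), with its peg at (562,177) and the red pointer heading to (565,230). The side view agrees, and the two smaller gauges are the look-alikes.

```bash
cat >> h.py <<'E'
def mask(f,lo,hi,lo2=None,hi2=None):
    h=cv2.cvtColor(f["image"],cv2.COLOR_RGB2HSV)
    m=cv2.inRange(h,lo,hi)
    if lo2: m|=cv2.inRange(h,lo2,hi2)
    return m
def red(f): return mask(f,(0,130,70),(8,255,255),(172,130,70),(180,255,255))
def yel(f): return mask(f,(20,120,80),(38,255,255))
def blobs(m,minA=4):
    n,l,st,c=cv2.connectedComponentsWithStats(m)
    return [(st[i,4],np.column_stack(np.where(l==i)[::-1])) for i in range(1,n) if st[i,4]>=minA]
def axis(P):
    c=P.mean(0);u,s,v=np.linalg.svd(P-c);return c,np.degrees(np.arctan2(v[0,1],v[0,0]))
E
python3 - <<'E'
from h import *
for c in("top","side"):
    f=env.grab_frame(c)
    for nm,m,z in(("red",red(f),182),("red",red(f),57),("yel",yel(f),81)):
        for a,p in blobs(m):
            w=np.array([px2w(f,u,v,z)[:2] for u,v in p])
            r=f["range_z"][p[:,1],p[:,0]]
            cc,an=axis(w);print(c,nm,z,a,p.mean(0).round(1),cc.round(1),an.round(1),'ends',w[np.argmin(w[:,0])].round(),w[np.argmax(w[:,0])].round(),'z',np.median([px2w(f,u,v)[2] for u,v in p]).round())
print(env.observe()["q"])
E
python3 -m pendant '[[[0,0,60],0],[[20,60,110],0],[[40,120,110],0],[[70,175,110],0],[[100,230,110],0],[[130,285,110],0],[[160,340,110],0],[[185,395,110],0],[[210,450,110],0],[[230,505,110],0],[[250,560,110],0],[[260,615,110],0],[[270,670,110],0],[[280,720,110],0],[[280,720,110],0],[[280,720,110],0]]' 0.7
python3 - <<'E'
from h import *
s=env.observe();print(s["time"],s["q"],s["position"],s["gripper_width"],s["wrist_force"])
f=env.grab_frame("wrist");save(f,"w1.png");print(f["xyz"],f["rotation"])
for z in(182,):
  for a,p in blobs(red(f),30):
    w=np.array([px2w(f,u,v,z)[:2] for u,v in p]);cc,an=axis(w)
    print(a,p.mean(0),cc,an,np.median([px2w(f,u,v)[2] for u,v in p]))
E
```

```text
top red 182 84 [198.3 186. ] [625.6 211.9] -155.5 ends [607. 203.] [644. 220.] z 180.0
top red 182 87 [208.8 211.4] [567.2 187.6] -158.6 ends [548. 180.] [586. 199.] z 179.0
top red 182 4 [391.5 214.5] [ 550.6 -220.9] 140.3 ends [ 549. -222.] [ 552. -220.] z 59.0
top red 57 84 [198.3 186. ] [648.8 241.2] -155.5 ends [628. 232.] [669. 250.] z 180.0
top red 57 87 [208.8 211.4] [583.7 214.1] -158.6 ends [562. 206.] [605. 226.] z 179.0
top red 57 4 [391.5 214.5] [ 565.3 -241.1] 140.3 ends [ 564. -242.] [ 567. -240.] z 59.0
top yel 81 14 [57.4 89.3] [902.8 597.3] 67.6 ends [898. 593.] [906. 601.] z 228.0
top yel 81 15 [87.7 94.5] [887.  519.6] 114.2 ends [883. 519.] [891. 521.] z 229.0
top yel 81 13 [385.4 199.6] [ 599.5 -224. ] 134.8 ends [ 596. -225.] [ 604. -223.] z 80.0
top yel 81 8 [461.9 206.9] [ 577.2 -410.6] 133.3 ends [ 574. -411.] [ 579. -409.] z 61.0
top yel 81 7 [328.7 220. ] [552.5 -83.5] 176.9 ends [550. -84.] [555. -82.] z 61.0
side red 182 236 [327.7 303. ] [566.  195.4] 26.4 ends [547. 189.] [586. 196.] z 178.0
side red 182 250 [292.1 315. ] [624.8 220.1] 21.8 ends [603. 
[... 465 characters left out ...]
925   0.32100528 -0.07007146  1.45047165  0.02260138  1.37077921
 -0.05693041]
time: 3.3
position: [559.2, 132.2, 341.2]
tool_rot: [0.0, 0.976, 0.22, -0.0]
wrist_force: [-0.1, -1.0, 0.7]
gripper_width: 25.7
finger_force: 0.0
3.3 [ 0.34116492  0.18859787 -0.7208988   1.44126173  0.12483996  1.55857802
 -1.49980722] [559.15124632 132.20683094 341.21030082] 25.725557037043533 [-0.10638208 -1.01952113  0.70859481]
[623.94600614 163.93713184 484.66654988] [ 0.12036477  0.83710719 -0.52817918 -0.07609616]
650 [264.21384615  77.36307692] [627.39474626 214.63534372] -156.0260134039283 182.0290816997705
537 [263.7839851  152.66480447] [568.80597632 190.2166665 ] -158.76726474131831 182.08641443995043
```

View pics/w1.png

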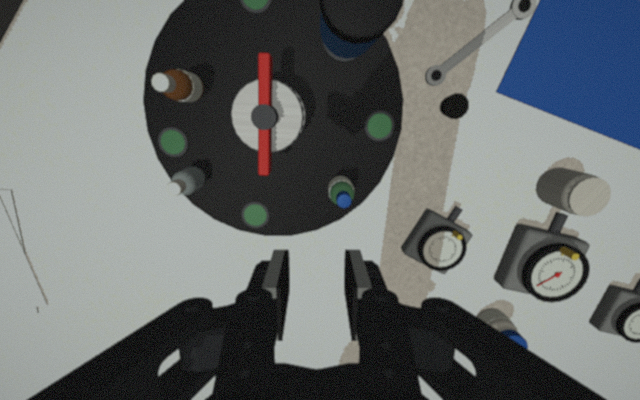

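The wrist picture shows the bar vertical at column 264 with its 22 mm hub at (264,117), and the stirrer to the upper right. I'll straddle the hub with the fingers about 30 mm open and use them as a wrench, so the cap stays free to drop.

```bash
python3 -m pendant '[[[20,35,-40],-1],[[38,70,-90],-2],[[38,70,-110],-3],[[38,70,-110],-3],[[38,70,-110],-3]]' 0.65
cat > m.py <<'E'
from h import *
s=env.observe();print(s["time"].__round__(2),"q",np.round(s["q"],2),s["position"].round(1),"F",np.round(s["wrist_force"],1),"T",np.round(s["wrist_torque"],2),s["gripper_width"].round(1))
def bar(c):
    f=env.grab_frame(c)
    P=[]
    for a,p in blobs(red(f),15):
        Z=np.array([px2w(f,u,v) for u,v in p]);Z=Z[(Z[:,2]>140)&(Z[:,2]<200)&(np.hypot(Z[:,0]-597,Z[:,1]-202)<70)]
        if len(Z)>10:
            P.append(Z);print(c,len(Z),Z.mean(0).round(1),"top z",np.percentile(Z[:,2],[50,90]).round(1))
    if P:
        Z=np.vstack(P);T=Z[Z[:,2]>np.percentile(Z[:,2],60)-4][:,:2];cc,an=axis(T);print(" ctr",cc.round(1),"ang",(an%180).round(1))
    return f
E
python3 - <<'E'
from m import *
f=bar("wrist");save(f,"w2.png")
f=bar("top")
# hub height
p=[px2w(f,204,199)];print(p)
E
```

```text
time: 3.98
position: [598.1, 201.4, 232.8]
tool_rot: [0.0, 0.981, 0.193, 0.001]
wrist_force: [0.4, 0.5, -0.0]
gripper_width: 29.6
finger_force: 0.0Traceback (most recent call last):
  File "<stdin>", line 1, in <module>
  File "m.py", line 2, in <module>
    s=env.observe();print(s["time"].__round__(2),"q",np.round(s["q"],2),s["position"].round(1),"F",np.round(s["wrist_force"],1),"T",np.round(s["wrist_torque"],2),s["gripper_width"].round(1))
                                                                                                                                                                  ^^^^^^^^^^^^^^^^^^^^^^^^
AttributeError: 'float' object has no attribute 'round'
```

```bash
sed -i 's/s\["gripper_width"\].round(1)/round(s["gripper_width"],1)/' m.py
python3 - <<'E'
from m import *
f=bar("wrist");save(f,"w2.png")
f=bar("top")
E
```

```text
3.98 q [ 0.2   0.36 -0.73  1.48  0.24  1.39 -1.72] [598.1 201.4 232.8] F [ 0.4  0.5 -0. ] T [ 0.01 -0.01 -0.01] 29.6
wrist 1130 [627.8 215.4 181.7] top z [182.1 183. ]
wrist 825 [569.3 190.9 182.1] top z [182.1 183. ]
 ctr [602.3 204.7] ang 22.7
top 91 [567.7 188.2 178.9] top z [180.  182.6]
 ctr [567.2 188.5] ang 21.3
```

View pics/w2.png

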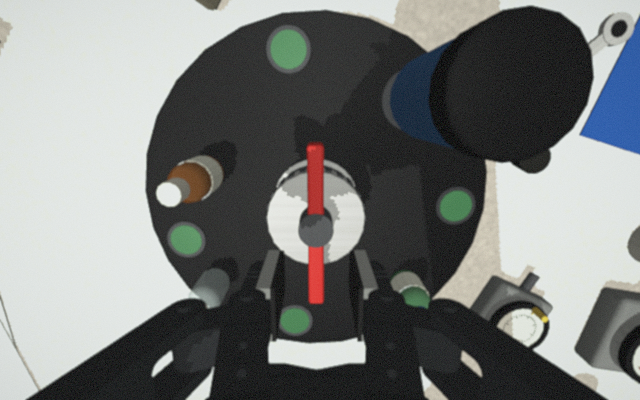

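The wrist image shows the bar centred between the fingers, from (316,145) to (316,300), with the hub at (316,228). I'm descending and starting the backward turn.

```bash
python3 -m pendant '[[[0,1,-30],0],[[0,1,-55],0],[[0,1,-66],0],[[0,1,-66],0],[[0,1,-66],10],[[0,1,-66],20],[[0,1,-66],30],[[0,1,-66],40],[[0,1,-66],48],[[0,1,-66],56],[[0,1,-66],60],[[0,1,-66],60]]'
python3 - <<'E'
from m import *
f=bar("wrist");save(f,"w3.png")
f=bar("top");f=bar("side")
E
```

```text
time: 5.58
position: [598.3, 203.1, 166.9]
tool_rot: [0.001, 0.753, 0.658, 0.001]
wrist_force: [0.6, -1.3, 1.4]
gripper_width: 29.5
finger_force: 1.0
5.58 q [ 0.32  0.46 -0.9   1.56  0.37  1.3  -0.77] [598.3 203.1 166.9] F [ 0.6 -1.3  1.4] T [-0.47 -0.16 -0.02] 29.5
wrist 3227 [619.4 226.6 179.4] top z [181.7 182.8]
wrist 754 [583.4 189.3 181.8] top z [182.  182.9]
 ctr [611.8 217.6] ang 45.4
side 21 [564.5 170.7 179.8] top z [179.8 181.3]
side 238 [618.4 226.8 176. ] top z [178.5 180.6]
 ctr [611.7 218.8] ang 45.3
```

View pics/w3.png

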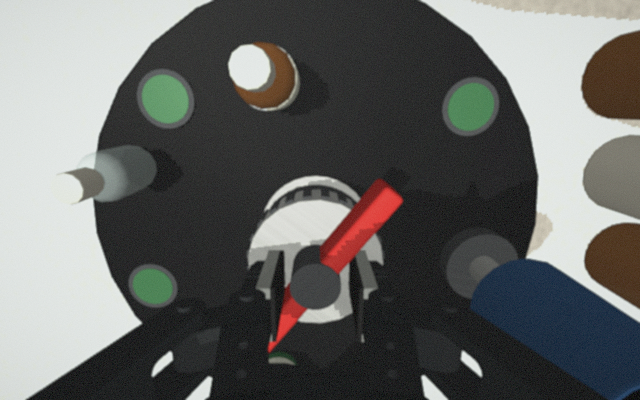

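The wrench engages: the bar has turned from 22.5° to 45° and is still high. I'll keep turning backward in steps and check the height each time.

```bash
cat > c.py <<'E'
from m import *
bar("wrist")
E
python3 -m pendant '[[[0,0,0],8],[[0,0,0],16],[[0,0,0],24],[[0,0,0],24]]'
python3 c.py
```

```text
time: 6.22
position: [597.6, 204.3, 165.7]
tool_rot: [0.0, 0.6, 0.8, 0.001]
wrist_force: [2.3, -0.8, 1.5]
gripper_width: 30.1
finger_force: 1.0
6.22 q [ 0.37  0.5  -0.98  1.56  0.42  1.31 -0.38] [597.6 204.3 165.7] F [ 2.3 -0.8  1.5] T [-0.19 -0.37 -0.07] 30.1
wrist 2966 [607.5 233.6 173. ] top z [175.2 176.3]
wrist 707 [590.5 185.4 175.3] top z [175.5 176.4]
wrist 28 [587.3 164.9 175.1] top z [175.3 176.1]
 ctr [604.2 221.8] ang 70.2
```

```bash
python3 -m pendant '[[[0,0,0],8],[[0,0,0],16],[[0,0,0],20],[[0,0,0],20]]'
python3 c.py
```

```text
time: 6.78
position: [598.8, 203.5, 165.9]
tool_rot: [0.001, 0.454, 0.891, 0.001]
wrist_force: [5.5, -0.6, -0.3]
gripper_width: 30.1
finger_force: 55.7
6.78 q [ 0.41  0.53 -1.05  1.56  0.47  1.33 -0.07] [598.8 203.5 165.9] F [ 5.5 -0.6 -0.3] T [ 0.07 -1.2  -2.24] 30.1
wrist 3044 [601.5 234.6 172.7] top z [175.1 176.2]
wrist 333 [594.6 188.2 175.1] top z [175.5 176.5]
 ctr [601.6 228.7] ang 80.3
```

It dropped: bar top is 175, down 7 mm, with the thread at about 70–80°, and it's now against the back stop. I'll relax the torque, lift, turn the tool round to the other side of its range, and lower it ready for the forward turn.

```bash
python3 -m pendant '[[[0,0,0],-10],[[0,0,0],-20],[[0,0,20],-20],[[0,0,42],-20],[[0,0,45],-10],[[0,0,45],0],[[0,0,45],10],[[0,0,45],20],[[0,0,45],30],[[0,0,45],40],[[0,0,45],50],[[0,0,45],60],[[0,0,45],70],[[0,0,45],80],[[0,0,45],90],[[0,0,45],100],[[0,0,45],107],[[0,0,45],114],[[0,0,45],114],[[0,0,45],114]]'
python3 c.py
```

```text
time: 9.32
position: [597.1, 204.2, 211.2]
tool_rot: [0.0, -0.503, 0.864, 0.0]
wrist_force: [-0.5, 0.7, 0.8]
gripper_width: 30.1
finger_force: 0.0
9.32 q [ 0.54  0.66 -1.35  1.5   0.65  1.49  1.81] [597.1 204.2 211.2] F [-0.5  0.7  0.8] T [0.04 0.02 0.03] 30.1
wrist 1417 [587.1 171.9 175. ] top z [175.6 176.4]
wrist 1028 [606.5 232.4 175.2] top z [175.6 176.5]
 ctr [595.5 197.7] ang 72.2
```

```bash
python3 -m pendant '[[[1,-1,-25],0],[[1,-1,-45],0],[[1,-1,-50],0],[[1,-1,-50],0],[[1,-1,-50],-9],[[1,-1,-50],-18],[[1,-1,-50],-27],[[1,-1,-50],-36],[[1,-1,-51],-45],[[1,-1,-51],-54],[[1,-1,-52],-63],[[1,-1,-52],-72],[[1,-1,-52],-72]]'
python3 c.py
```

```text
time: 11.0
position: [598.7, 203.1, 159.6]
tool_rot: [0.001, 0.1, 0.995, 0.0]
wrist_force: [1.2, -1.3, 0.4]
gripper_width: 29.8
finger_force: 0.5
11.0 q [ 0.42  0.55 -1.07  1.56  0.49  1.32  0.66] [598.7 203.1 159.6] F [ 1.2 -1.3  0.4] T [-0.12 -0.11  0.03] 29.8
wrist 3208 [567.8 191.  171.7] top z [173.9 174.9]
wrist 1089 [617.5 212.9 173.7] top z [174.2 175.1]
 ctr [582.6 196.7] ang 24.1
```

```bash
python3 -m pendant '[[[0,0,0],-9],[[0,0,-1],-18],[[0,0,-1],-27],[[0,0,-2],-36],[[0,0,-2],-45],[[0,0,-2],-54],[[0,0,-3],-63],[[0,0,-3],-72],[[0,0,-3],-81],[[0,0,-4],-90],[[0,0,-4],-99],[[0,0,-4],-108],[[0,0,-5],-117],[[0,0,-5],-126],[[0,0,-5],-126]]'
python3 c.py
```

```text
time: 12.92
position: [597.9, 203.3, 153.3]
tool_rot: [-0.0, 0.932, 0.364, -0.0]
wrist_force: [0.5, -0.1, 0.1]
gripper_width: 29.8
finger_force: 0.0
12.93 q [ 0.15  0.4  -0.66  1.58  0.25  1.25 -1.38] [597.9 203.3 153.3] F [ 0.5 -0.1  0.1] T [-0.06 -0.   -0.01] 29.8
wrist 3215 [605.7 234.1 166.7] top z [168.8 169.9]
wrist 849 [594.2 182.6 169.5] top z [169.1 170.1]
 ctr [602.1 221.4] ang 78.0
```

```bash
python3 -m pendant '[[[0,0,0],-9],[[0,0,0],-18],[[0,0,0],-27],[[0,0,-1],-35],[[0,0,-1],-42],[[0,0,-1],-42]]'
python3 c.py
```

```text
time: 13.72
position: [598.7, 203.1, 152.2]
tool_rot: [-0.0, 1.0, 0.006, 0.001]
wrist_force: [1.8, -2.0, -0.8]
gripper_width: 29.7
finger_force: 1.2
13.72 q [ 0.06  0.38 -0.53  1.58  0.2   1.23 -2.07] [598.7 203.1 152.2] F [ 1.8 -2.  -0.8] T [-0.19 -0.5   0.04] 29.7
wrist 3223 [623.8 221.6 165.1] top z [167.4 168.4]
wrist 626 [584.1 191.1 168. ] top z [167.8 168.7]
wrist 34 [572.7 183.9 173.7] top z [167.7 199. ]
 ctr [614.9 215.7] ang 38.2
```

```bash
python3 -m pendant '[[[0,0,0],-6],[[0,0,0],-12],[[0,0,0],-12]]'
python3 c.py
```

```text
time: 14.15
position: [599.3, 202.3, 152.3]
tool_rot: [0.001, 0.995, -0.097, 0.002]
wrist_force: [5.3, -3.1, -0.8]
gripper_width: 30.0
finger_force: 41.4
14.15 q [ 0.03  0.37 -0.5   1.59  0.19  1.23 -2.27] [599.3 202.3 152.3] F [ 5.3 -3.1 -0.8] T [-0.56 -1.02  1.69] 30.0
wrist 3283 [625.7 218.1 164.9] top z [167.3 168.4]
wrist 553 [584.1 193.2 167.5] top z [167.8 168.7]
 ctr [618.  214.5] ang 31.8
```

The torque has risen to 1.7 N m and the height is −0.0148, so it's home. I'll give it a small extra nudge, back off, lift, and move to look at the gauge.

```bash
python3 -m pendant '[[[0,0,0],-3],[[0,0,0],-3],[[0,0,0],7],[[0,0,0],17],[[0,0,0],25],[[0,0,30],25],[[0,0,80],25],[[0,0,130],25],[[0,-50,150],25],[[-10,-105,150],25],[[-20,-160,150],25],[[-30,-215,150],25],[[-40,-270,150],30],[[-50,-325,150],37],[[-60,-380,140],37],[[-70,-430,120],37],[[-75,-465,90],37],[[-75,-465,90],37],[[-75,-465,90],37]]'
python3 - <<'E'
from m import *
f=bar("side");f=env.grab_frame("wrist");save(f,"w4.png")
for nm,m,z in(("red",red(f),57),("yel",yel(f),81)):
    for a,p in blobs(m,20):
        w=np.array([px2w(f,u,v,z)[:2] for u,v in p]);cc,an=axis(w)
        print(nm,a,p.mean(0).round(),cc.round(1),an.round(1),np.median([px2w(f,u,v)[2] for u,v in p]).round(1))
E
```

```text
time: 16.58
position: [523.8, -260.3, 242.7]
tool_rot: [-0.001, 0.975, 0.222, 0.0]
wrist_force: [0.4, 0.1, 0.2]
gripper_width: 29.9
finger_force: 0.0
16.57 q [ 0.69  0.19 -0.31  1.59  0.06  1.36 -0.75] [ 523.8 -260.3  242.7] F [0.4 0.1 0.2] T [0.04 0.01 0.  ] 29.9
side 189 [570.8 184.9 161.6] top z [164.1 166.1]
side 228 [620.4 224.5 161.4] top z [164.  165.9]
 ctr [598.  205.4] ang 38.5
red 41 [317. 136.] [ 566.5 -239.3] 156.9 59.2
yel 51 [156.  70.] [558.1 -90.7] -98.0 62.8
yel 103 [317.  93.] [ 600.9 -222.6] -53.5 81.8
yel 38 [481. 200.] [ 582.  -403.9] -82.6 62.0
```

View pics/w4.png

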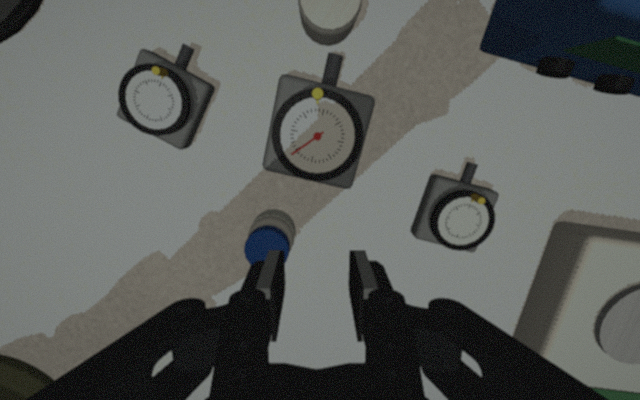

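The picture shows the large gauge with its dial centre at (318,136), peg at (317,93) and pointer tip near (293,153). I'll measure the pointer's direction precisely.

```bash
cat > g.py <<'E'
from m import *
def gauge(f):
    K=f["image"].astype(int);R,G,B=K[...,0],K[...,1],K[...,2]
    m=((R-np.maximum(G,B))>30).astype(np.uint8)*255
    c=np.array([566.5,-239.5]);P=[];Y=[]
    for mm,z,L in((m,57,P),(yel(f),81,Y)):
        v,u=np.where(mm>0)
        w=np.array([px2w(f,a,b,z)[:2] for a,b in zip(u,v)])
        L.append(w[(np.hypot(*(w-c).T)<50)])
    P=P[0];Y=Y[0];far=P[np.hypot(*(P-c).T)>8];far=far[np.hypot(*(far-c).T)<35]
    cc,an=axis(far);print("red n",len(P),"needle",len(far),far.mean(0).round(1),"axis",round(an%180,1),"dir from c",np.degrees(np.arctan2(*(far.mean(0)-c)[::-1])).round(1),"maxr",np.hypot(*(far-c).T).max().round(1))
    y=(Y.min(0)+Y.max(0))/2;print("peg",Y.mean(0).round(1),y.round(1),"dir",np.degrees(np.arctan2(*(Y.mean(0)-c)[::-1])).round(1),"r",np.hypot(*(Y.mean(0)-c)).round(1), "hub",P[np.hypot(*(P-c).T)<5].mean(0).round(1))
E
python3 - <<'E'
from g import *
gauge(env.grab_frame("wrist"));gauge(env.grab_frame("top"))
E
```

```text
16.68 q [ 0.69  0.19 -0.31  1.59  0.06  1.36 -0.75] [ 524.4 -260.   243.5] F [-0.3 -1.4 -0.7] T [-0.01  0.03 -0.  ] 29.9
red n 96 needle 37 [ 550.1 -229.8] axis 149.8 dir from c 149.5 maxr 30.2
peg [ 600.9 -222.6] [ 600.6 -222.5] dir 26.2 r 38.3 hub [ 566.4 -239.2]
red n 16 needle 4 [ 549.2 -232.2] axis 150.9 dir from c 157.2 maxr 27.0
peg [ 599.8 -223.8] [ 599.9 -224.2] dir 25.3 r 36.9 hub [ 565.6 -240.5]
```

```bash
python3 -m pendant '[[[30,15,-30],0],[[60,30,-60],0],[[76,37,-110],0],[[76,37,-150],0],[[76,37,-178],0],[[76,37,-178],0],[[76,37,-178],0]]'
python3 - <<'E'
from g import *
gauge(env.grab_frame("wrist"))
E
python3 -m pendant '[[[0,0,0],0],[[0,0,0],0],[[0,0,0],0],[[0,0,0],0],[[0,0,0],0]]' 1 20
```

```text
time: 17.65
position: [600.4, -224.9, 66.2]
tool_rot: [0.001, 0.975, 0.221, 0.001]
wrist_force: [0.9, 0.3, 0.3]
gripper_width: 29.9
finger_force: 0.0
17.65 q [ 0.57  0.45 -0.32  1.65  0.16  1.07 -0.92] [ 600.4 -224.9   66.2] F [0.9 0.3 0.3] T [ 0.02  0.   -0.04] 29.9
red n 345 needle 148 [ 548.9 -230.1] axis 150.3 dir from c 151.9 maxr 31.9
peg [ 600.8 -223. ] [ 600.8 -223.1] dir 25.7 r 38.1 hub [ 565.7 -239.9]
time: 18.32
position: [600.2, -225.2, 66.1]
tool_rot: [0.001, 0.975, 0.22, 0.001]
wrist_force: [-0.1, 1.1, 6.0]
gripper_width: 8.7
finger_force: 20.1
```

```bash
python3 - <<'E'
import numpy as np
for p in [*range(9,118,9),122,126]:
    a=np.radians(23.5+p);b=np.radians(23.5);r=38
    print([[round(r*(np.cos(a)-np.cos(b)),1),round(r*(np.sin(a)-np.sin(b)),1),0],p],end=",")
E
```

```text
[[np.float64(-2.8), np.float64(5.3), 0], 9],[[np.float64(-6.4), np.float64(10.0), 0], 18],[[np.float64(-10.7), np.float64(14.2), 0], 27],[[np.float64(-15.6), np.float64(17.6), 0], 36],[[np.float64(-20.9), np.float64(20.2), 0], 45],[[np.float64(-26.6), np.float64(21.9), 0], 54],[[np.float64(-32.5), np.float64(22.8), 0], 63],[[np.float64(-38.5), np.float64(22.7), 0], 72],[[np.float64(-44.4), np.float64(21.6), 0], 81],[[np.float64(-50.0), np.float64(19.7), 0], 90],[[np.float64(-55.3), np.float64(16.9), 0], 99],[[np.float64(-60.0), np.float64(13.3), 0], 108],[[np.float64(-64.2), np.float64(9.0), 0], 117],[[np.float64(-66.2), np.float64(6.4), 0], 122],[[np.float64(-67.6), np.float64(4.1), 0], 126],
```

```bash
python3 -m pendant '[[[-3,5,0],9],[[-6.5,10,0],18],[[-10.5,14,0],27],[[-15.5,17.5,0],36],[[-21,20,0],45],[[-26.5,22,0],54],[[-32.5,23,0],63],[[-38.5,22.5,0],72],[[-44.5,21.5,0],81],[[-50,19.5,0],90],[[-55.5,17,0],99],[[-60,13.5,0],108],[[-64,9,0],117],[[-66,6.5,0],122],[[-67.5,4,0],126],[[-67.5,4,0],126],[[-67.5,4,0],126]]'
python3 - <<'E'
from g import *
gauge(env.grab_frame("wrist"));f=env.grab_frame("side")
v,u=np.where(yel(f)>0)
w=np.array([px2w(f,a,b) for a,b in zip(u,v)]);w=w[np.hypot(w[:,0]-566,w[:,1]+240)<60];print(w.mean(0) if len(w) else None)
E
```

```text
time: 20.45
position: [534.1, -222.4, 66.1]
tool_rot: [0.003, 0.248, 0.969, -0.001]
wrist_force: [5.0, -2.5, 5.5]
gripper_width: 8.8
finger_force: 20.1
20.45 q [ 0.96  0.4  -0.73  1.8   0.3   1.05  1.19] [ 534.1 -222.4   66.1] F [ 5.  -2.5  5.5] T [-0.53 -1.06  0.08] 8.8
red n 277 needle 71 [ 555.2 -232.6] axis 151.0 dir from c 148.6 maxr 18.6
peg [ 533.2 -220.7] [ 533.1 -220.9] dir 150.6 r 38.2 hub [ 567.2 -239.4]
None
```

The peg is at about 150.6°, on the pointer. Releasing and lifting to check.

```bash
python3 -m pendant '[[[0,0,0],0],[[0,0,0],0],[[0,0,0],0],[[0,0,0],0]]' 0.65
python3 -m pendant '[[[0,0,20],0],[[0,0,60],0],[[0,0,110],0],[[0,0,150],-9],[[-20,20,170],-18],[[-30,50,170],-27],[[-30,50,170],-27]]'
python3 - <<'E'
from g import *
f=env.grab_frame("wrist");save(f,"w5.png");gauge(f)
K=f["image"].astype(int)
gauge(env.grab_frame("top"))
E
```

```text
time: 21.05
position: [531.1, -220.8, 64.0]
tool_rot: [-0.0, 0.247, 0.969, 0.0]
wrist_force: [-0.4, 0.5, 0.2]
gripper_width: 30.1
finger_force: 0.0
time: 21.92
position: [501.9, -168.2, 236.5]
tool_rot: [0.001, 0.464, 0.886, -0.0]
wrist_force: [-0.4, -0.5, -0.0]
gripper_width: 29.8
finger_force: 0.0
21.93 q [ 0.99  0.11 -0.76  1.72  0.08  1.34  0.82] [ 501.9 -168.2  236.5] F [-0.4 -0.5 -0. ] T [-0.03  0.01 -0.05] 29.8
red n 72 needle 25 [ 550.7 -230.2] axis 150.4 dir from c 149.4 maxr 26.7
peg [ 533.3 -220.5] [ 533.4 -220.4] dir 150.2 r 38.3 hub [ 566.7 -239.5]h.py:27: RuntimeWarning: Mean of empty slice.
  c=P.mean(0);u,s,v=np.linalg.svd(P-c);return c,np.degrees(np.arctan2(v[0,1],v[0,0]))
  ret = um.true_divide(
g.py:11: RuntimeWarning: Mean of empty slice.
  cc,an=axis(far);print("red n",len(P),"needle",len(far),far.mean(0).round(1),"axis",round(an%180,1),"dir from c",np.degrees(np.arctan2(*(far.mean(0)-c)[::-1])).round(1),"maxr",np.hypot(*(far-c).T).max().round(1))
Traceback (most recent call last):
  File "g.py", line 11, in gauge
    cc,an=axis(far);print("red n",len(P),"needle",len(far),far.mean(0).round(1),"axis",round(an%180,1),"dir from c",np.degrees(np.arctan2(*(far.mean(0)-c)[::-1])).round(1),"maxr",np.hypot(*(far-c).T).max().round(1))
                                                                                                                                                                                   ~~~~~~~~~~~~~~~~~~~~~~~~^^
ValueError: zero-size array to reduction operation maximum which has no identity
```

View pics/w5.png

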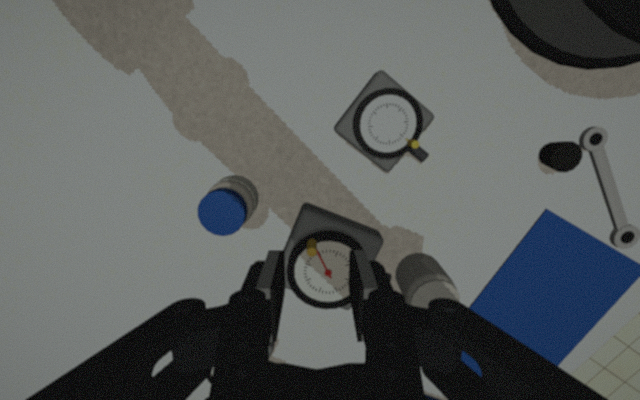

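The picture shows the peg at (311,246) on the line of the pointer from the hub at (328,272), within about 1°. The can, jar and stopper haven't moved.

```bash
python3 -c "
from station import env
print(env.close_job())"
```

```text
the job is handed in; nothing more can be done
None
```

The job is handed in at about 22 s. The cap dropped into the thread and is screwed home against the stop, about 14.7 mm down. The bezel peg is within about 1° of the red pointer, and the gripper is clear of everything; the loose things I could see in the last picture had not moved, but I did not re-check the bottles and vials on the lid.

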